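# Hold a table easel's board at 30 degrees

### The job

The stays of this table easel are slack, so its lid (the drawing board) drops when let go. With the lid down, slide the watercolour block fully home and square against the ledge, under its overhanging lip; then smoothly raise the lid with the block on it to 30 degrees and finish still holding it there, steady, so that I can tighten the wing nuts. Do not let the lid drop, and leave the other things on the table alone.

Things in the scene. Friction and masses are not known exactly. Their poses are not given: they have to be found in the camera images.
- easel: Table easel, fixed to the table: a wooden box 352 mm deep (x), 420 mm wide (y), 95 mm high; its paler lid is the drawing board. Origin: centre of its underside, on the table; x points from the hinged near edge (robot's side) to the far edge, y left, z up. Ledge on the lid's near edge: stop face 25 mm from the hinge line, aluminium lip overhanging 12 mm more, 15 mm above the lid's face. Far wall (10 mm) right under the hand rail; box empty for 75 mm under the slot.
- lid: The easel's lid, 352 (x) x 420 x 12 mm, level at the start; hinge line along y at its near lower edge, 176 mm before the easel's origin, 95 mm up. Falls shut if let go; stop at 43 degrees. Origin: centre of the hand rail, its far edge strip (22 mm wide, 12 mm thick), 341 mm from the hinge line, 6 mm below the lid's face; x along the lid away from the hinge, z out of its face. Lifting at the rail takes 4 to 8 N.
- lid_slot (a point): Centre of the hand slot, cut through the lid on the hinge side of the rail, so that the rail can be pinched with one finger in the slot and one behind the far edge: 45 mm wide (lid's x), 120 mm long (y), 307 mm from the hinge line, at the lid's mid-thickness. At the start the block covers part of it; once the block is home its far edge is 30 mm from the slot.
- block: Watercolour block, a rigid pad 230 mm (x) by 300 mm (y), 12 mm thick, about 0.4 kg, black glued edges and a painted landscape on top, lying loose on the lid 30 to 80 mm short of the ledge and a little askew; its near long edge goes under the lip. Origin: centre of its underside (201 mm from the middle of the rail, along the lid, when home); x points to its far edge, z up.
- block_far_mid (a point): Middle of the lower edge of the block's far side, where it can be pushed towards the ledge.
- jug: Bystander: blue plastic jug, 104 mm across, 115 mm high, handle at its +y side, standing to the right of the easel. Origin: centre of its underside.
- tube_red: Bystander: white paint tube with a red band, 105 x 28 x 18 mm, lying left of the easel. Origin: centre of its underside.
- tube_blue: Bystander: white paint tube with a blue band, 105 x 28 x 18 mm, lying behind the easel. Origin: centre of its underside.
- tape: Bystander: roll of cream masking tape, 96 mm across, 24 mm high, lying behind the easel. Origin: centre of its underside.
- brush: Bystander: flat wash brush with a wooden handle lying left of the easel. Origin: centre of its underside.

How it is judged:
On the way:
1. with the lid down, the block lies home against the ledge under its lip (x of block in the frame of lid below -0.197 m and z of block in the frame of lid between 0.002 and 0.011 m and angle between the x axis of block and the x axis of lid, either way round below 0.025 rad and angle between the z axis of block and the z axis of lid, either way round below 0.025 rad and angle between lid's own z axis and vertical below 0.05 rad), for 0.2 s.
At the end, for the whole second after the job is handed in: The gripper still holds the lid steady at 30 degrees, within 3 degrees, no other thing bearing it up, and the block still lies home: its near edge under the lip, within 4 mm of the ledge's stop face at the middle and square to it within 1.4 degrees, flat on the lid (angle between lid's own z axis and vertical between 0.471 and 0.576 rad and angular speed of lid below 0.04 rad/s and x of block in the frame of lid below -0.197 m and z of block in the frame of lid between 0.002 and 0.011 m and angle between the x axis of block and the x axis of lid, either way round below 0.025 rad and angle between the z axis of block and the z axis of lid, either way round below 0.025 rad and contact force between the fingers and lid above 1 N and contact force between lid and jug below 0.2 N and contact force between lid and tube_red below 0.2 N and contact force between lid and tube_blue below 0.2 N and contact force between lid and tape below 0.2 N and contact force between lid and brush below 0.2 N); the arm keeps its last pose, push and grip.
It fails at once if the lid drops or is jerked (turns faster than 1.5 rad/s) (angular speed of lid above 1.5 rad/s).
It fails at once if one of the bystanders (jug, tubes, tape, brush) is disturbed: moved more than 25 mm (distance of any of jug, tube_red, tube_blue, tape, brush from where it was at the start of the episode above 0.025 m).
It also fails if it takes over 67 s, if anything falls off the work surface, if the arm or the gripper's body presses on something with over 40 N, if the wrist force passes 120 N, or if a joint passes its speed limit or range.

### The arm

A 6-joint arm with a two-finger parallel gripper is mounted at the origin on the work surface. World frame = base frame: x ahead of the robot, y to its left, z up, the work surface at z = 0. Lengths are in m, angles in rad, forces in N, time in s.
With the tool pointing down it reaches from about 0.25 to 0.775 m from the base axis. Payload 4 kg.
Tool frame: the origin (TCP) lies on the centre line of the jaws, within the pads' length; the fingertips stand 22 mm ahead of it and the grasp point (between the pads) lies 3 mm ahead of it; z points along the fingers, y is the direction in which the jaws open and shut (so a half turn about z gives the same grasp; the last joint's range is limited). The gripper opens to 94 mm and grips with 3 to 60 N. Pads are 16 mm wide; open, the fingers measure 119 mm over their backs; the gripper's body (75 mm by 177 mm) begins 78 mm behind the grasp point.
Start: joints at [1.204, 0.087, 1.371, -0, 1.684, -0.103], TCP at [0.143, 0.531, 0.228] pointing down, gripper open.
Joint ranges: [-3.1, 3.1], [-0.76, 2.03], [0.27, 2.55], [-1.08, 4.22], [0.17, 2.65], [-2.57, 2.57]. Speed limits (rad/s): [2.79, 2.79, 3.14, 3.14, 3.14, 3.14].

### API

Orientations are given as [roll, pitch, yaw] about the fixed x, y, z axes, in that order (R = Rz(yaw) Ry(pitch) Rx(roll)).
In Python, from bench import robot gives the robot as it stands. The module is installed in compiled form; this text tells all that it offers.
- The arm moves only by the shell command python3 -m inch 'ROWS'. ROWS is JSON, a list of rows, each an object with "linear": the shift along the world's x, y, z scaled (see below), a list of three; "twist": the turn about the world's z scaled (see below); "gripper": the opening, from 0 (shut) to 1 (fully open). In form: [{"linear": [x, y, z], "twist": twist, "gripper": gripper}, ...]. A call has 1 to 10 rows; each row is the pose to reach, as a shift and turn from the pose commanded when the call began; what a row does not reach only later rows make up. The controller multiplies each number of a shift by 0.1 m and each number of a turn by 60 degrees. A row lasts 1/12 s, in which the tool goes at most 41.7 mm and 7.16 degrees, less where a joint would pass 70% of its speed; a pose out of reach is approached as far as the arm can. A call with a number of a shift or a turn outside -1 to 1 is refused whole. A call with a gripper value outside its range is refused whole. The fingers move at their own pace and stop on an object; the grip force is fixed at half the most. Time passes only in rows, so rows that repeat a pose let the fingers close. It gives the time, the measured TCP pose, the force and the opening at its end, in the units of the state.
- robot.get_obs(): the state, without advancing time (a new reading comes with each control period).
- robot.snapshot(name): name is "scene" or "top" or "wrist"; returns a dict with "image" (400x640x3 uint8, red, green, blue), "depth" (400x640 float32, m along the optical axis (not along the pixel's ray), 0 where there is no reading), "mtx" (3x3 intrinsics, pixels), "rvec" (rotation vector, rad) and "tvec" (3), from world to camera coordinates, as OpenCV has them; the wrist camera has in their place "hand_eye" (4x4, takes a point from camera to tool coordinates, whose origin is the TCP and whose axes are the flange's). Camera axes: x right, y down, z forward; pixel columns grow to the right and rows downward; lengths in m; the calibration is good to about 2 mm. A picture is of the moment at which its call begins: read the wrist's pose just before it.
- robot.close_job(): hands the job in, once; it reports no verdict.
The state is a dict: "time": time; "joint_positions": joint angles; "qvel": joint speeds; "joint_torque": joint torques, N m; "tool_pos": TCP position; "ee_rot": TCP orientation; "wrist_force": force on the tool from outside, world axes, zero at the start; "wrist_torque": the same for the moment, N m; "width": finger opening in m.
Only numpy, scipy, OpenCV 4.12 (cv2) and the standard library are available. Lean on these libraries where they do the work, as an engineer would, in place of code of your own. Each camera call takes 0.05 s, during which the arm holds its last target.

## Working session

There is one attempt and no reset: what is moved stays moved. The work goes in short steps, Python scripts to look and compute and a shell command to move; the robot and the scene stay as the last step left them, time stands still between calls to the robot, and variables do not carry over. Pictures are saved under pics/ and viewed, and the job is handed in when it is done.

```bash
mkdir -p pics; cat > h.py <<'E'
import numpy as np,cv2
from bench import robot
def snap(n,f):
    s=robot.snapshot(n); cv2.imwrite('pics/'+f,cv2.cvtColor(s['image'],cv2.COLOR_RGB2BGR)); return s
def cloud(s):
    d=s['depth']; v,u=np.mgrid[0:400,0:640]; K=s['mtx']
    P=np.stack([(u-K[0,2])/K[0,0]*d,(v-K[1,2])/K[1,1]*d,d],-1)
    R=cv2.Rodrigues(np.array(s['rvec'],float))[0]; return (P-np.array(s['tvec']).ravel())@R
E
python3 - <<'E'
from h import *
o=robot.get_obs(); print({k:np.round(v,3) for k,v in o.items()})
a=snap('scene','s1.png'); b=snap('top','t1.png')
np.savez('t1.npz',P=cloud(b),im=b['image']); np.savez('s1.npz',P=cloud(a),im=a['image'])
E
```

```text
{'time': np.float64(0.0), 'joint_positions': array([ 1.204,  0.088,  1.372, -0.   ,  1.684, -0.103]), 'qvel': array([ 0.001,  0.   , -0.001,  0.   , -0.001,  0.001]), 'joint_torque': array([ 0.0000e+00, -3.4019e+01, -3.0243e+01,  7.2000e-02,  3.3000e-02,
       -0.0000e+00]), 'tool_pos': array([0.143, 0.531, 0.226]), 'ee_rot': array([-3.139, -0.   ,  2.878]), 'wrist_force': array([-0.437, -0.118, -0.44 ]), 'wrist_torque': array([ 0.066, -0.031, -0.027]), 'width': np.float64(0.094)}
```

View pics/t1.png

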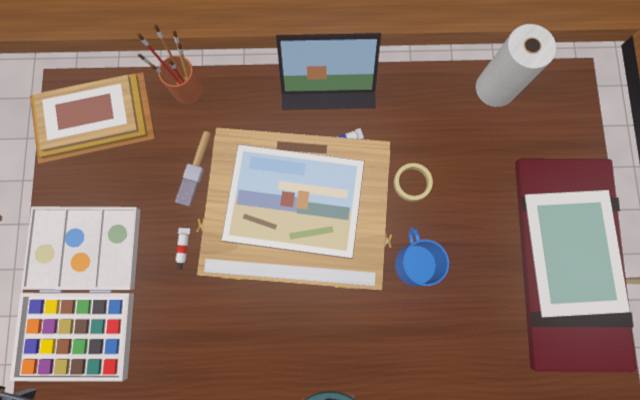

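View pics/s1.png

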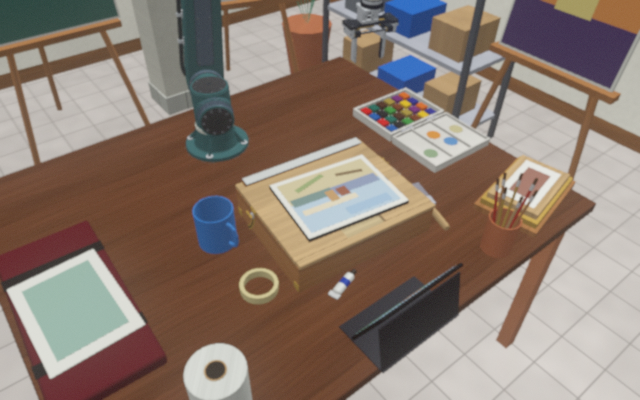

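The top view shows the easel with its corners near (217,130), (389,140), (383,286) and (199,277). The block is slightly askew on it, its far edge running from (237,147) to (364,159). The slot is partly visible at (302,147). The blue tube lies behind the easel at (350,135), with the tape at (413,182) and the jug at (421,262).

```bash
python3 - <<'E'
from h import *
z=np.load('t1.npz');P=z['P'];im=z['im']
for (u,v) in [(215,200),(375,200),(290,190),(290,272),(302,147),(200,225),(345,137),(413,166),(420,262),(100,190),(320,128)]: print(u,v,np.round(P[v,u],4))
Z=P[...,2]
roi=np.zeros(Z.shape,bool); roi[110:300,185:400]=1
m=((Z>.095)&(Z<.14)&roi).astype(np.uint8); m=cv2.morphologyEx(m,cv2.MORPH_OPEN,np.ones((7,7)))
def rect(m,n):
    cs,_=cv2.findContours(m,cv2.RETR_EXTERNAL,cv2.CHAIN_APPROX_NONE); c=max(cs,key=cv2.contourArea)[:,0]
    q=P[c[:,1],c[:,0],:2].astype(np.float32)
    r=cv2.minAreaRect(q); print(n,r, np.round(cv2.boxPoints(r),3).tolist()); 
rect(m,'lid')
m2=((Z>.1125)&(Z<.1215)&roi).astype(np.uint8); m2=cv2.morphologyEx(m2,cv2.MORPH_OPEN,np.ones((7,7)))
cv2.imwrite('pics/m.png',np.hstack([m,m2])*255)
rect(m2,'block')
s=robot.snapshot('top'); K=s['mtx'];print(K, np.array(s['rvec']).ravel(),np.array(s['tvec']).ravel())
hs=cv2.cvtColor(im,cv2.COLOR_RGB2HSV)
g=cv2.resize(cv2.cvtColor(im,cv2.COLOR_RGB2BGR)[115:295,185:440],None,fx=3,fy=3,interpolation=cv2.INTER_CUBIC); cv2.imwrite('pics/z.png',g)
E
```

```text
215 200 [0.5523 0.2544 0.1072]
375 200 [ 0.544  -0.1186  0.1049]
290 190 [0.5694 0.0788 0.1191]
290 272 [0.3814 0.0806 0.1255]
302 147 [0.6922 0.0514 0.0571]
200 225 [0.4971 0.2925 0.089 ]
345 137 [ 0.7277 -0.0591  0.0222]
413 166 [ 0.6455 -0.2299  0.0245]
420 262 [ 0.4029 -0.2364  0.0055]
100 190 [6.070e-01 5.742e-01 6.000e-04]
320 128 [ 0.762   0.0047 -0.0011]
lid ((0.5330287218093872, 0.06758709251880646), (0.42663052678108215, 0.3538612723350525), 83.8677749633789) [[0.33399999141693115, -0.12600000202655792], [0.6859999895095825, -0.16300000250339508], [0.7319999933242798, 0.26100000739097595], [0.3799999952316284, 0.29899999499320984]]
block ((0.423304945230484, -0.04592866078019142), (0.013756563887000084, 0.014000105671584606), 87.95539855957031) [[0.41600000858306885, -0.05299999937415123], [0.4300000071525574, -0.05299999937415123], [0.4309999942779541, -0.039000000804662704], [0.4169999957084656, -0.039000000804662704]]
[[460.54721079   0.         322.30010312]
 [  0.         460.54721079 204.06434215]
 [  0.           0.           1.        ]] [ 2.1022816  -2.15380184  0.20496923] [0.01748466 0.54708819 1.07905458]
```

View pics/m.png

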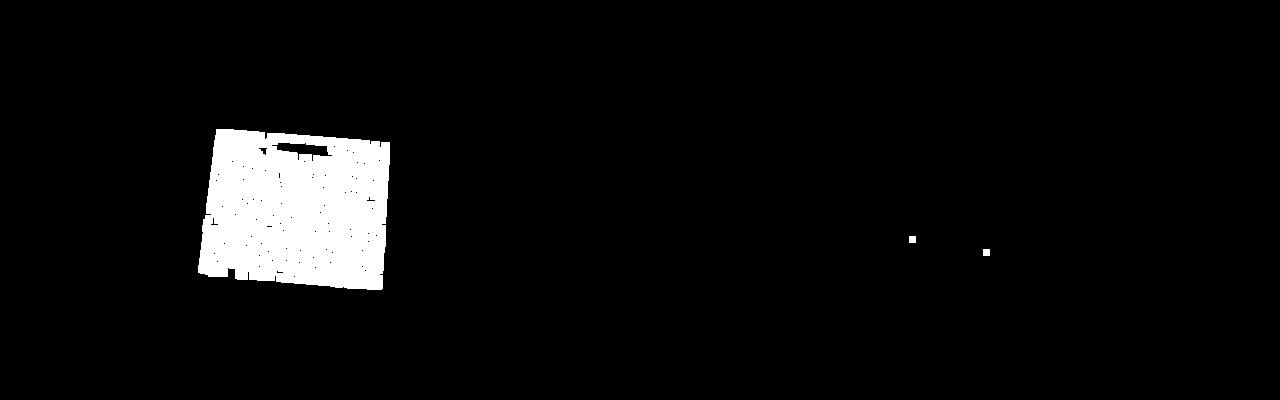

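View pics/z.png

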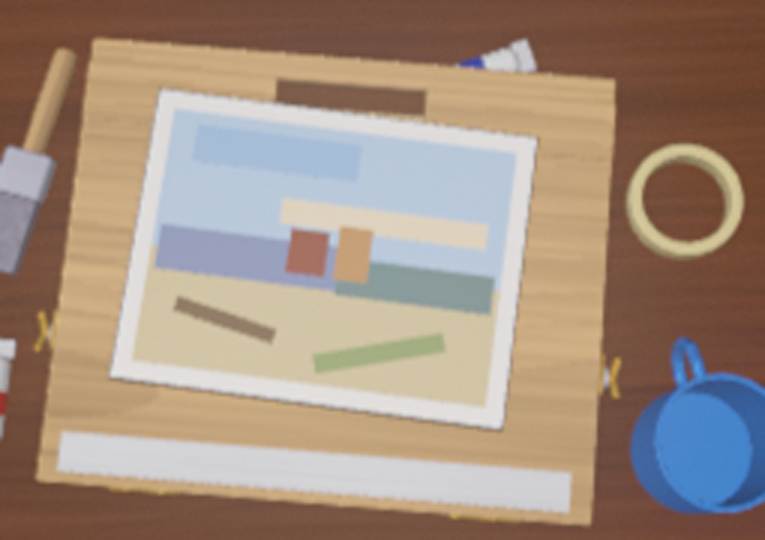

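```bash
cat >> h.py <<'E'
def ray(s,uv,z):
    K=s['mtx'];R=cv2.Rodrigues(np.array(s['rvec'],float))[0];t=np.array(s['tvec']).ravel()
    uv=np.atleast_2d(np.array(uv,float)); d=np.c_[(uv-K[:2,2])/[K[0,0],K[1,1]],np.ones(len(uv))]@R
    c=-R.T@t; return c+d*((z-c[2])/d[:,2])[:,None]
E
python3 - <<'E'
from h import *
s=robot.snapshot('top')
f=lambda a:np.array(a)/3-1/3+[185,115]
def an(n,c,z):
    p=ray(s,f(c),z)[:,:2]; r=cv2.minAreaRect(p.astype(np.float32))
    fl,fr,nr,nl=p; 
    x=(fl+fr-nr-nl)/2;y=(fl+nl-fr-nr)/2
    print(n,p.round(4).tolist(),'c',p.mean(0).round(4),'len',np.linalg.norm(x).round(4),np.linalg.norm(y).round(4),'yaw x,y',np.degrees(np.arctan2(x[1],x[0])).round(2),np.degrees(np.arctan2(-y[0],y[1])).round(2))
an('lid',[(95,39),(615,79),(591,524),(38,481)],.107)
an('block',[(160,88),(537,138),(502,429),(111,378)],.119)
an('lip',[(61,432),(571,473),(570,512),(57,470)],.1235)
an('slot',[(277,79),(427,91),(425,116),(276,99)],.107)
E
```

```text
lid [[0.7293, 0.2544], [0.6864, -0.16], [0.3384, -0.124], [0.3805, 0.2912]] c [0.5336 0.0654] len 0.3503 0.417 yaw x,y -5.96 -5.85
block [[0.6832, 0.2], [0.6357, -0.0946], [0.4102, -0.059], [0.4557, 0.2349]] c [0.5462 0.0703] len 0.2293 0.2979 yaw x,y -8.85 -8.98
lip [[0.4157, 0.2706], [0.3761, -0.1088], [0.3475, -0.1067], [0.3876, 0.273]] c [0.3817 0.082 ] len 0.0284 0.3816 yaw x,y -4.44 -5.99
slot [[0.6925, 0.1092], [0.6798, -0.0099], [0.6592, -0.0078], [0.676, 0.1101]] c [0.6769 0.0504] len 0.0186 0.1194 yaw x,y -4.67 -7.08
```

```bash
python3 -m inch '[{"linear":[0.2,-0.17,0],"twist":0.03,"gripper":1},{"linear":[0.5,-0.43,0],"twist":0.08,"gripper":1},{"linear":[0.75,-0.65,0],"twist":0.12,"gripper":1},{"linear":[0.9,-0.8,0],"twist":0.15,"gripper":1},{"linear":[0.9,-0.8,0],"twist":0.15,"gripper":1}]'
```

```text
time: 0.62
tool_pos: [0.2359, 0.4486, 0.2274]
ee_rot: [-3.14, 0.001, 3.031]
wrist_force: [-0.2, 0.0, 0.4]
width: 0.0942
```

```bash
R='x'; python3 -m inch '[{"linear":[0.3,-0.25,0],"twist":0,"gripper":1},{"linear":[0.6,-0.5,0],"twist":0,"gripper":1},{"linear":[0.9,-0.8,0],"twist":0,"gripper":1}]'
python3 -m inch '[{"linear":[0.3,-0.25,0],"twist":0,"gripper":1},{"linear":[0.6,-0.5,0],"twist":0,"gripper":1},{"linear":[0.9,-0.8,0],"twist":0,"gripper":1}]'
python3 -m inch '[{"linear":[0.3,-0.25,0],"twist":0,"gripper":1},{"linear":[0.6,-0.5,0],"twist":0,"gripper":1},{"linear":[0.9,-0.8,0],"twist":0,"gripper":1}]'
python3 -m inch '[{"linear":[0.3,-0.25,0],"twist":0,"gripper":1},{"linear":[0.6,-0.5,0],"twist":0,"gripper":1},{"linear":[0.9,-0.8,0],"twist":0,"gripper":1}]'
python3 -m inch '[{"linear":[0.3,-0.25,0],"twist":0,"gripper":1},{"linear":[0.6,-0.5,0],"twist":0,"gripper":1},{"linear":[0.95,-0.75,0],"twist":0,"gripper":1},{"linear":[0.95,-0.75,0],"twist":0,"gripper":1},{"linear":[0.95,-0.75,0],"twist":0,"gripper":1}]'
```

```text
time: 0.87
tool_pos: [0.323, 0.3718, 0.2273]
ee_rot: [3.141, -0.0, 3.037]
wrist_force: [0.7, 1.1, 0.7]
width: 0.0942
time: 1.12
tool_pos: [0.4131, 0.2919, 0.2274]
ee_rot: [3.14, -0.0, 3.036]
wrist_force: [1.1, 1.7, -0.3]
width: 0.094
time: 1.37
tool_pos: [0.5028, 0.2125, 0.2273]
ee_rot: [3.14, -0.0, 3.036]
wrist_force: [-0.8, 0.2, 0.6]
width: 0.0943
time: 1.62
tool_pos: [0.5924, 0.1332, 0.2271]
ee_rot: [3.14, -0.0, 3.036]
wrist_force: [1.0, 0.4, -0.4]
width: 0.0935
time: 2.03
tool_pos: [0.6873, 0.0572, 0.2241]
ee_rot: [3.141, -0.005, 3.032]
wrist_force: [-1.0, -0.6, 0.2]
width: 0.0937
```

```bash
python3 -m inch '[{"linear":[0,0,-0.25],"twist":0,"gripper":1},{"linear":[0,0,-0.5],"twist":0,"gripper":1},{"linear":[0,0,-0.75],"twist":0,"gripper":1},{"linear":[0,0,-0.8],"twist":0,"gripper":1},{"linear":[0,0,-0.8],"twist":0,"gripper":1},{"linear":[0,0,-0.8],"twist":0,"gripper":1}]'
python3 -c "
from h import *
snap('wrist','w2.png');snap('scene','s2.png');snap('top','t2.png')"
```

```text
time: 2.53
tool_pos: [0.6861, 0.0594, 0.1489]
ee_rot: [3.141, 0.001, 3.036]
wrist_force: [0.3, 0.8, -0.5]
width: 0.0935
```

View pics/w2.png

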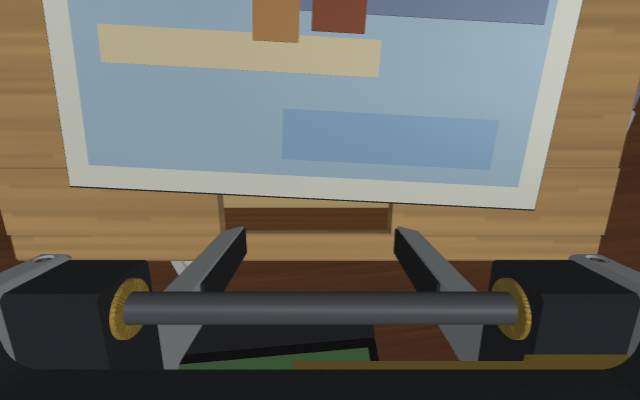

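View pics/s2.png

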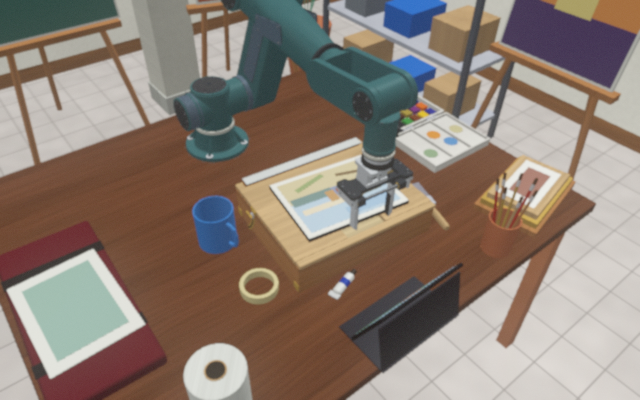

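The wrist view shows the block's far edge running from (70,186) to (535,209). The fingertips, at (235,232) and (408,232), sit just behind it over the slot and rail. Next I lower them.

```bash
python3 -m inch '[{"linear":[0,0,-0.06],"twist":0,"gripper":1},{"linear":[0,0,-0.12],"twist":0,"gripper":1},{"linear":[0,0,-0.16],"twist":0,"gripper":1},{"linear":[0,0,-0.16],"twist":0,"gripper":1},{"linear":[0,0,-0.16],"twist":0,"gripper":1}]'
python3 -c "
from h import *
snap('wrist','w3.png')"
```

```text
time: 3.1
tool_pos: [0.6858, 0.058, 0.1305]
ee_rot: [-3.142, -0.002, 3.035]
wrist_force: [0.2, 0.0, -0.2]
width: 0.0939
```

View pics/w3.png

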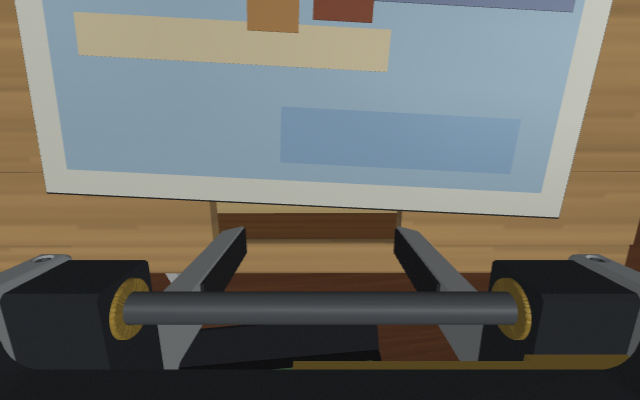

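```bash
python3 -m inch '[{"linear":[-0.03,0.003,0.02],"twist":0,"gripper":1},{"linear":[-0.08,0.008,0.02],"twist":0,"gripper":1},{"linear":[-0.14,0.015,0.02],"twist":0,"gripper":1},{"linear":[-0.2,0.021,0.02],"twist":0,"gripper":1},{"linear":[-0.26,0.027,0.02],"twist":0,"gripper":1},{"linear":[-0.32,0.033,0.02],"twist":0,"gripper":1},{"linear":[-0.38,0.04,0.02],"twist":0,"gripper":1},{"linear":[-0.44,0.046,0.02],"twist":0,"gripper":1},{"linear":[-0.5,0.052,0.02],"twist":0,"gripper":1},{"linear":[-0.5,0.052,0.02],"twist":0,"gripper":1}]'
python3 -c "
from h import *
snap('wrist','w4.png');snap('top','t4.png')"
```

```text
time: 3.98
tool_pos: [0.6348, 0.0635, 0.1338]
ee_rot: [-3.141, -0.001, 3.035]
wrist_force: [1.1, -0.6, 0.0]
width: 0.0938
```

View pics/w4.png

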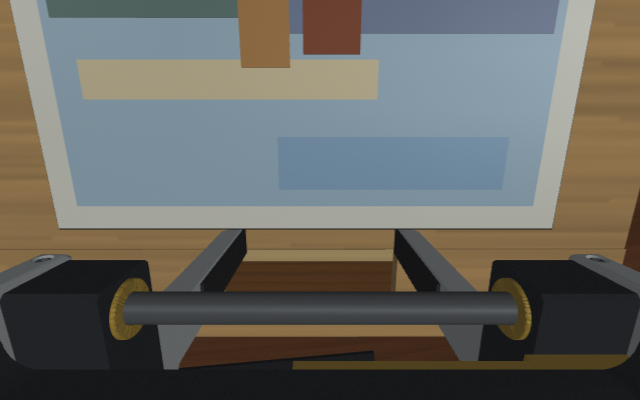

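View pics/t4.png

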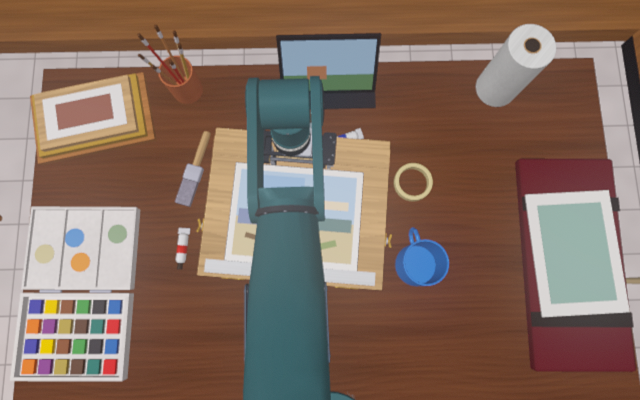

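The block's far edge now lies flat against both fingertips, at row 229, and is square. I'll push on slowly.

```bash
python3 -m inch '[{"linear":[-0.02,0.002,0],"twist":0,"gripper":1},{"linear":[-0.04,0.004,0],"twist":0,"gripper":1},{"linear":[-0.06,0.006,0],"twist":0,"gripper":1},{"linear":[-0.08,0.008,0],"twist":0,"gripper":1},{"linear":[-0.1,0.01,0],"twist":0,"gripper":1},{"linear":[-0.12,0.012,0],"twist":0,"gripper":1},{"linear":[-0.12,0.012,0],"twist":0,"gripper":1}]'
python3 -m inch '[{"linear":[-0.01,0.001,0],"twist":0,"gripper":1},{"linear":[-0.01,0.001,0],"twist":0,"gripper":1},{"linear":[-0.02,0.002,0],"twist":0,"gripper":1},{"linear":[-0.02,0.002,0],"twist":0,"gripper":1}]'
```

```text
time: 4.67
tool_pos: [0.6236, 0.0646, 0.1334]
ee_rot: [3.142, -0.001, 3.035]
wrist_force: [0.3, -0.2, -0.7]
width: 0.0938
time: 5.0
tool_pos: [0.6232, 0.0649, 0.1338]
ee_rot: [3.141, 0.002, 3.035]
wrist_force: [5.7, -0.4, -2.3]
width: 0.0942
```

```bash
python3 -m inch '[{"linear":[-0.01,0.001,0],"twist":0,"gripper":1},{"linear":[-0.02,0.002,0],"twist":0,"gripper":1},{"linear":[-0.02,0.002,0],"twist":0,"gripper":1},{"linear":[-0.02,0.002,0],"twist":0,"gripper":1}]'
python3 -c "
from h import *
snap('wrist','w5.png');snap('top','t5.png')"
```

```text
time: 5.33
tool_pos: [0.623, 0.0649, 0.1346]
ee_rot: [3.141, 0.007, 3.035]
wrist_force: [9.1, 0.1, -2.0]
width: 0.0939
```

View pics/w5.png

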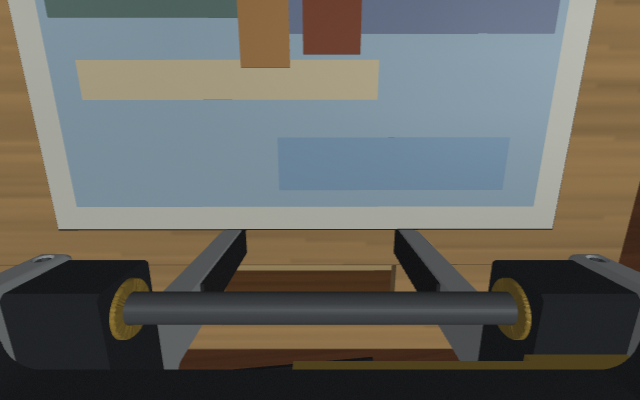

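```bash
python3 -m inch '[{"linear":[0.05,-0.005,0],"twist":0,"gripper":1},{"linear":[0.15,-0.015,0],"twist":0,"gripper":1},{"linear":[0.25,-0.026,0],"twist":0,"gripper":1},{"linear":[0.25,-0.026,0],"twist":0,"gripper":1},{"linear":[0.25,-0.026,0.3],"twist":0,"gripper":1},{"linear":[0.25,-0.026,0.6],"twist":0,"gripper":1},{"linear":[0.25,-0.026,0.8],"twist":0,"gripper":1},{"linear":[0.25,-0.026,0.8],"twist":0,"gripper":1}]'
python3 - <<'E'
from h import *
snap('wrist','w6.png');b=snap('top','t6.png')
cv2.imwrite('pics/z6.png',cv2.resize(cv2.cvtColor(b['image'],cv2.COLOR_RGB2BGR)[115:295,185:440],None,fx=3,fy=3,interpolation=cv2.INTER_CUBIC))
E
```

```text
time: 6.1
tool_pos: [0.6465, 0.0624, 0.22]
ee_rot: [3.141, 0.008, 3.035]
wrist_force: [0.4, -1.3, 1.7]
width: 0.0936
```

View pics/z6.png

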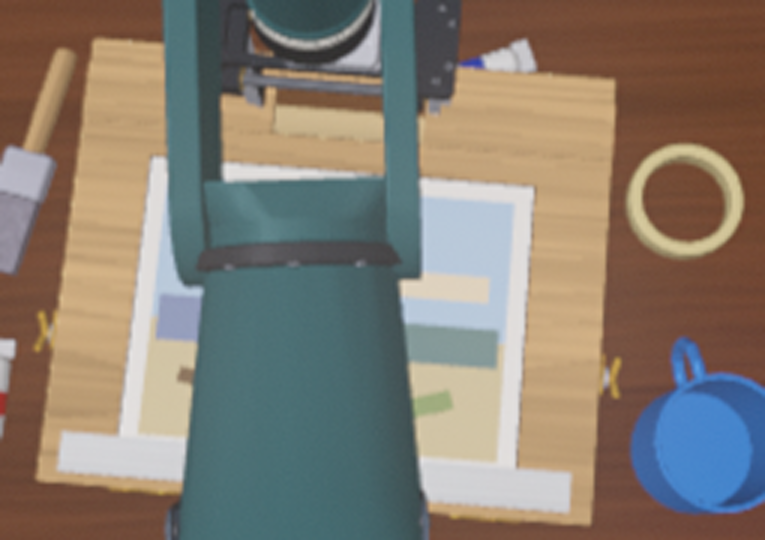

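View pics/w6.png

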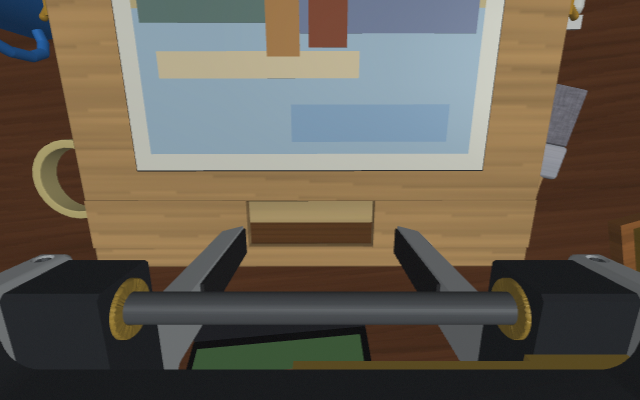

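```bash
python3 - <<'E'
from h import *
from scipy.spatial.transform import Rotation as Ro
s=robot.snapshot('top')
f=lambda a:np.array(a)/3-1/3+[185,115]
th=np.radians(-5.95);C=np.array([.5335,.0655]);M=np.array([[np.cos(th),np.sin(th)],[-np.sin(th),np.cos(th)]])
p=ray(s,f([(152,156),(534,186)]),.119)[:,:2]; print('far corners lid',((p-C)@M.T).round(4),'want x .079')
o=robot.get_obs();T=np.eye(4);T[:3,:3]=Ro.from_euler('xyz',o['ee_rot']).as_matrix();T[:3,3]=o['tool_pos']
w=robot.snapshot('wrist');G=T@np.array(w['hand_eye']);K=w['mtx']
def wr(uv,z):
    uv=np.array(uv,float);d=np.c_[(uv-K[:2,2])/[K[0,0],K[1,1]],np.ones(len(uv))]@G[:3,:3].T
    c=G[:3,3];return (c+d*((z-c[2])/d[:,2])[:,None])[:,:2]
for n,uv,z in [('block far',[(137,170),(483,170)],.119),('slot near/far',[(248,201),(374,201),(374,245),(248,245)],.107),('rail far',[(96,264),(524,266)],.107)]:
    q=wr(uv,z);print(n,q.round(4).tolist(),((q-C)@M.T).round(4).tolist())
E
```

```text
far corners lid [[ 0.0796  0.1493]
 [ 0.0796 -0.1487]] want x .079
block far [[0.5922, -0.0871], [0.6233, 0.2025]] [[0.0742, -0.1456], [0.0751, 0.1456]]
slot near/far [[0.6312, -0.0017], [0.6433, 0.1116], [0.6856, 0.1088], [0.6731, -0.0086]] [[0.1041, -0.0567], [0.1044, 0.0572], [0.1468, 0.0589], [0.1465, -0.0592]]
rail far [[0.6767, -0.1557], [0.7221, 0.2496]] [[0.1654, -0.2052], [0.1685, 0.2026]]
```

Both top-view far corners put the block at home, at x = 0.0796 against an expected 0.079, and square. Next I turn the jaws onto the rail direction and centre over the rail.

```bash
python3 -m inch '[{"linear":[0.2,-0.05,0],"twist":-0.11,"gripper":0.55},{"linear":[0.4,-0.1,0],"twist":-0.22,"gripper":0.55},{"linear":[0.52,-0.14,0],"twist":-0.33,"gripper":0.55},{"linear":[0.52,-0.14,0],"twist":-0.44,"gripper":0.55},{"linear":[0.52,-0.14,0],"twist":-0.55,"gripper":0.55},{"linear":[0.52,-0.14,0],"twist":-0.66,"gripper":0.55},{"linear":[0.52,-0.14,0],"twist":-0.75,"gripper":0.55}]'
python3 -m inch '[{"linear":[0,0,0],"twist":-0.11,"gripper":0.55},{"linear":[0,0,0],"twist":-0.22,"gripper":0.55},{"linear":[0,0,0],"twist":-0.33,"gripper":0.55},{"linear":[0,0,0],"twist":-0.44,"gripper":0.55},{"linear":[0,0,0],"twist":-0.55,"gripper":0.55},{"linear":[0,0,0],"twist":-0.66,"gripper":0.55},{"linear":[0,0,0],"twist":-0.75,"gripper":0.55},{"linear":[0,0,0],"twist":-0.75,"gripper":0.55},{"linear":[0,0,0],"twist":-0.75,"gripper":0.55},{"linear":[0,0,0],"twist":-0.75,"gripper":0.55}]'
python3 -c "
from h import *
snap('wrist','w7.png');o=robot.get_obs();print(o['tool_pos'],o['ee_rot'],o['joint_positions'])"
```

```text
time: 6.88
tool_pos: [0.6962, 0.0483, 0.2102]
ee_rot: [-3.137, -0.004, 2.244]
wrist_force: [0.1, -0.5, -0.3]
width: 0.0527
time: 7.72
tool_pos: [0.6967, 0.0484, 0.2119]
ee_rot: [-3.139, 0.0, 1.466]
wrist_force: [0.1, -0.2, 0.5]
width: 0.0517
[0.69686951 0.04834563 0.21241034] [-3.13975711e+00  1.78054154e-04  1.46567539e+00] [-1.18470948e-02  4.30518416e-01  9.79879842e-01 -6.40437141e-06
  1.73303854e+00  9.32729782e-02]
```

View pics/w7.png

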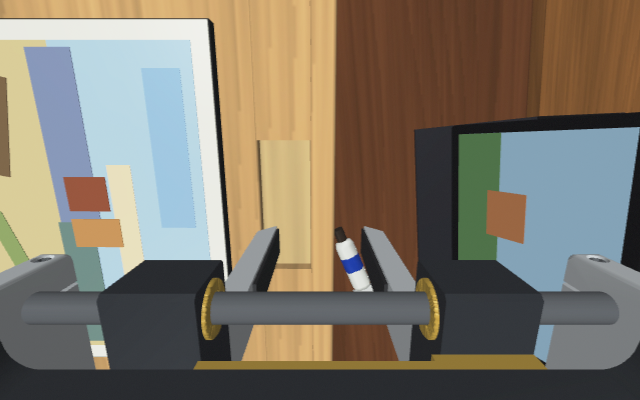

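```bash
python3 -m inch '[{"linear":[0.0,0,-0.2],"twist":0,"gripper":0.55},{"linear":[0,0,-0.4],"twist":0,"gripper":0.55},{"linear":[0,0,-0.6],"twist":0,"gripper":0.55},{"linear":[0,0,-0.75],"twist":0,"gripper":0.55},{"linear":[0,0,-0.75],"twist":0,"gripper":0.55},{"linear":[0,0,-0.75],"twist":0,"gripper":0.55}]'
python3 -c "
from h import *
snap('wrist','w8.png');o=robot.get_obs();print(o['tool_pos'])"
```

```text
time: 8.27
tool_pos: [0.6965, 0.0483, 0.1371]
ee_rot: [-3.139, 0.0, 1.465]
wrist_force: [-0.1, -0.5, 0.1]
width: 0.0516
[0.69740262 0.04833325 0.13893084]
```

View pics/w8.png

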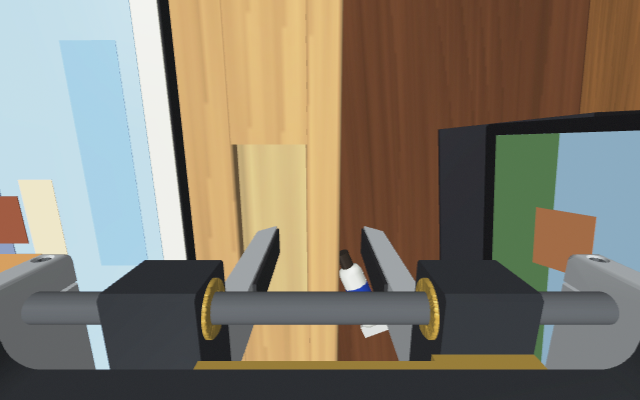

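The rail, at columns 307–339, is centred between the fingertips at columns 278 and 363, and the slot lies below the near finger. Next I descend, then pinch.

```bash
python3 -m inch '[{"linear":[0.0,0,-0.1],"twist":0,"gripper":0.55},{"linear":[0,0,-0.2],"twist":0,"gripper":0.55},{"linear":[0.01,0,-0.3],"twist":0,"gripper":0.55},{"linear":[0.01,0,-0.34],"twist":0,"gripper":0.55},{"linear":[0.01,0,-0.34],"twist":0,"gripper":0.55},{"linear":[0.01,0,-0.34],"twist":0,"gripper":0.55}]'
python3 -m inch '[{"linear":[0,0,0],"twist":0,"gripper":0.35},{"linear":[0,0,0],"twist":0,"gripper":0.28},{"linear":[0,0,0],"twist":0,"gripper":0.25},{"linear":[0,0,0],"twist":0,"gripper":0.2},{"linear":[0,0,0],"twist":0,"gripper":0.1},{"linear":[0,0,0],"twist":0,"gripper":0}, {"linear":[0,0,0],"twist":0,"gripper":0}]'
```

```text
time: 8.82
tool_pos: [0.6979, 0.0483, 0.1037]
ee_rot: [-3.14, 0.0, 1.464]
wrist_force: [-0.1, 0.1, -0.2]
width: 0.0521
time: 9.4
tool_pos: [0.6985, 0.0483, 0.1049]
ee_rot: [3.141, -0.0, 1.464]
wrist_force: [0.0, -0.3, 0.9]
width: 0.022
```

```bash
python3 - <<'E'
import numpy as np
def p(a):
    a=np.radians(a);x=341*np.cos(a)-6*np.sin(a);z=341*np.sin(a)+6*np.cos(a)
    return np.array([.9946*x,-.1037*x,z])/100
for a0,L in [(0,[.3,1,2,3.2,4.4,5.6,6.8,8,9.2,10]),(10,[11,12.2,13.4,14.6,15.8,17,18.2,19.2,20]),(20,[21,22.2,23.4,24.6,25.8,27,28,29,29.7,30])]:
    for a in L: print(a,(p(a)-p(a0)).round(3).tolist())
E
```

```text
0.3 [-0.0, 0.0, 0.018]
1 [-0.002, 0.0, 0.06]
2 [-0.004, 0.0, 0.119]
3.2 [-0.009, 0.001, 0.19]
4.4 [-0.015, 0.002, 0.261]
5.6 [-0.022, 0.002, 0.332]
6.8 [-0.031, 0.003, 0.403]
8 [-0.041, 0.004, 0.474]
9.2 [-0.053, 0.006, 0.544]
10 [-0.062, 0.006, 0.591]
11 [-0.012, 0.001, 0.058]
12.2 [-0.027, 0.003, 0.128]
13.4 [-0.044, 0.005, 0.197]
14.6 [-0.063, 0.007, 0.266]
15.8 [-0.083, 0.009, 0.335]
17 [-0.104, 0.011, 0.403]
18.2 [-0.126, 0.013, 0.471]
19.2 [-0.146, 0.015, 0.527]
20 [-0.163, 0.017, 0.571]
21 [-0.022, 0.002, 0.055]
22.2 [-0.049, 0.005, 0.121]
23.4 [-0.078, 0.008, 0.187]
24.6 [-0.108, 0.011, 0.251]
25.8 [-0.139, 0.015, 0.315]
27 [-0.172, 0.018, 0.379]
28 [-0.2, 0.021, 0.431]
29 [-0.229, 0.024, 0.483]
29.7 [-0.25, 0.026, 0.519]
30 [-0.259, 0.027, 0.534]
```

```bash
python3 -m inch '[{"linear":[0,0,0.018],"twist":0,"gripper":0},{"linear":[-0.002,0,0.06],"twist":0,"gripper":0},{"linear":[-0.004,0,0.12],"twist":0,"gripper":0},{"linear":[-0.009,0.001,0.19],"twist":0,"gripper":0},{"linear":[-0.015,0.002,0.26],"twist":0,"gripper":0},{"linear":[-0.022,0.002,0.33],"twist":0,"gripper":0},{"linear":[-0.031,0.003,0.4],"twist":0,"gripper":0},{"linear":[-0.04,0.004,0.47],"twist":0,"gripper":0},{"linear":[-0.053,0.006,0.54],"twist":0,"gripper":0},{"linear":[-0.062,0.006,0.59],"twist":0,"gripper":0}]'
python3 -c "
from h import *
snap('wrist','w9.png');snap('scene','s9.png');o=robot.get_obs();print(o['tool_pos'],o['wrist_force'],o['wrist_torque'],o['width'])"
```

```text
time: 10.23
tool_pos: [0.6924, 0.049, 0.1651]
ee_rot: [3.14, -0.0, 1.464]
wrist_force: [6.2, 0.2, -6.8]
width: 0.0224
[0.69231295 0.04901189 0.16537146] [ 4.18451461 -0.15787484 -5.05158795] [-0.0728563  -1.28600762 -0.01948232] 0.022386195412096292
```

View pics/s9.png

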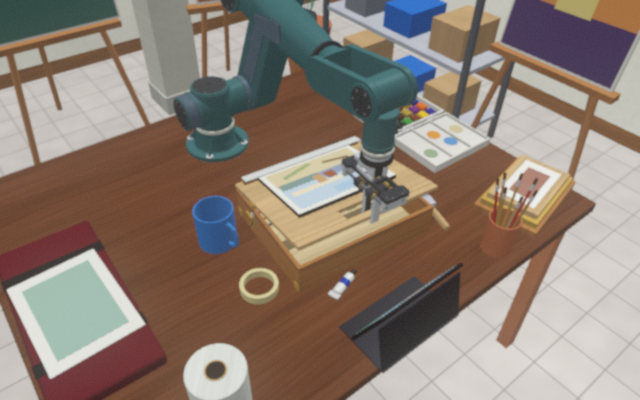

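View pics/w9.png

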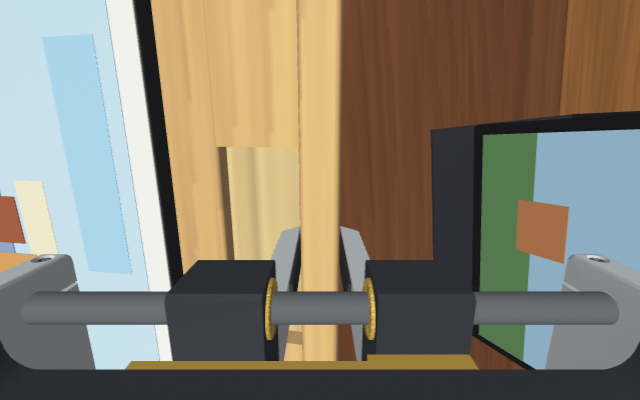

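The lid is rising, held between the fingers, with the block in place. I'll continue the arc.

```bash
python3 -m inch '[{"linear":[-0.01,0.001,0.058],"twist":0,"gripper":0},{"linear":[-0.025,0.003,0.13],"twist":0,"gripper":0},{"linear":[-0.042,0.005,0.2],"twist":0,"gripper":0},{"linear":[-0.06,0.007,0.266],"twist":0,"gripper":0},{"linear":[-0.08,0.009,0.335],"twist":0,"gripper":0},{"linear":[-0.1,0.011,0.4],"twist":0,"gripper":0},{"linear":[-0.122,0.013,0.47],"twist":0,"gripper":0},{"linear":[-0.142,0.015,0.527],"twist":0,"gripper":0},{"linear":[-0.16,0.017,0.57],"twist":0,"gripper":0}]'
python3 -c "
from h import *
snap('wrist','w10.png');snap('scene','s10.png');o=robot.get_obs();print(o['tool_pos'],o['wrist_force'],o['wrist_torque'],o['width'])"
```

```text
time: 11.08
tool_pos: [0.677, 0.0506, 0.2216]
ee_rot: [3.138, -0.0, 1.464]
wrist_force: [6.5, 0.2, -3.9]
width: 0.0234
[0.67686154 0.05062455 0.22211353] [ 6.60170436  0.25388354 -4.17713404] [-0.08817215 -1.59944676 -0.00473273] 0.022660525323848383
```

View pics/w10.png

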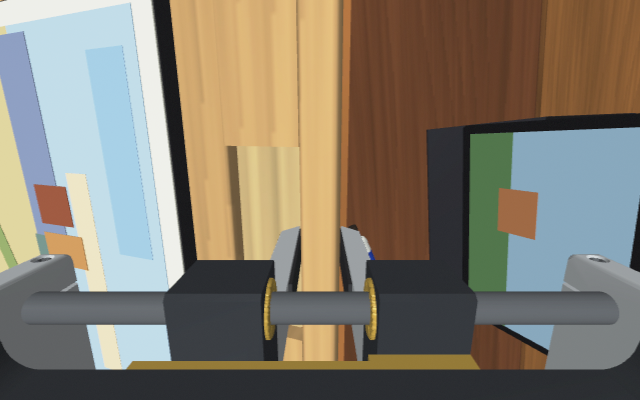

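View pics/s10.png

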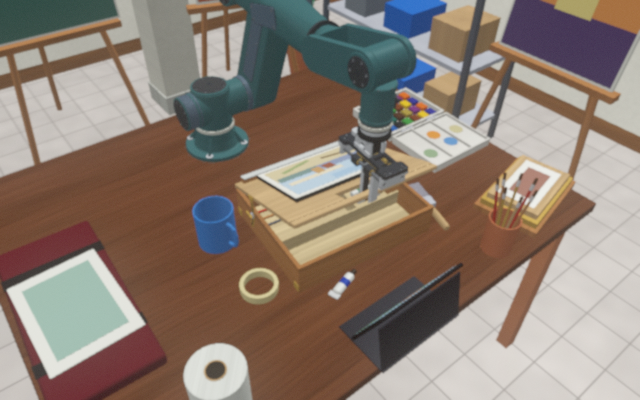

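The lid is at about 20°, with the rail still between the pads (columns 300–342).

```bash
python3 -m inch '[{"linear":[-0.02,0.002,0.055],"twist":0,"gripper":0},{"linear":[-0.045,0.005,0.12],"twist":0,"gripper":0},{"linear":[-0.073,0.008,0.187],"twist":0,"gripper":0},{"linear":[-0.103,0.011,0.25],"twist":0,"gripper":0},{"linear":[-0.134,0.015,0.315],"twist":0,"gripper":0},{"linear":[-0.167,0.018,0.38],"twist":0,"gripper":0},{"linear":[-0.195,0.021,0.43],"twist":0,"gripper":0},{"linear":[-0.224,0.024,0.483],"twist":0,"gripper":0},{"linear":[-0.245,0.026,0.52],"twist":0,"gripper":0},{"linear":[-0.255,0.027,0.534],"twist":0,"gripper":0}]'
python3 -m inch '[{"linear":[0,0,0],"twist":0,"gripper":0},{"linear":[0,0,0],"twist":0,"gripper":0},{"linear":[0,0,0],"twist":0,"gripper":0},{"linear":[0,0,0],"twist":0,"gripper":0}]'
python3 - <<'E'
from h import *
snap('wrist','w11.png');snap('scene','s11.png');b=snap('top','t11.png')
o=robot.get_obs();print(o['tool_pos'],o['wrist_force'],o['wrist_torque'],o['width'])
cv2.imwrite('pics/z11.png',cv2.resize(cv2.cvtColor(b['image'],cv2.COLOR_RGB2BGR)[115:295,185:440],None,fx=3,fy=3,interpolation=cv2.INTER_CUBIC))
P=cloud(b);np.savez('t11.npz',P=P,im=b['image'])
E
```

```text
time: 12.02
tool_pos: [0.6521, 0.0532, 0.2761]
ee_rot: [3.135, -0.001, 1.464]
wrist_force: [9.7, 1.0, -1.1]
width: 0.0228
time: 12.35
tool_pos: [0.6525, 0.0532, 0.2754]
ee_rot: [3.135, -0.001, 1.464]
wrist_force: [8.4, 0.1, -1.8]
width: 0.0234
[0.65253264 0.05319231 0.27540406] [ 8.13092931 -0.26497445 -1.84865817] [-6.08125788e-02 -1.94900863e+00 -1.11281544e-03] 0.02297302640926044
```

View pics/w11.png

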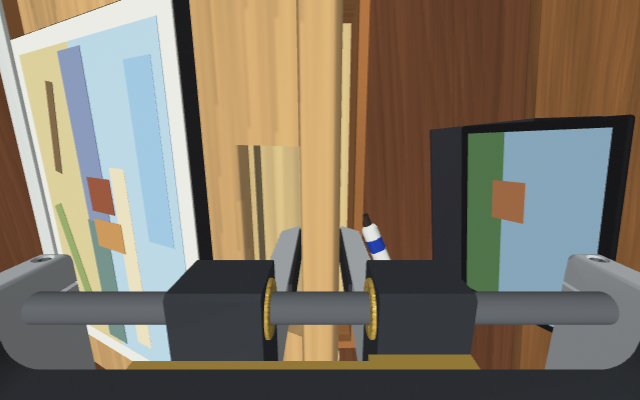

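View pics/s11.png

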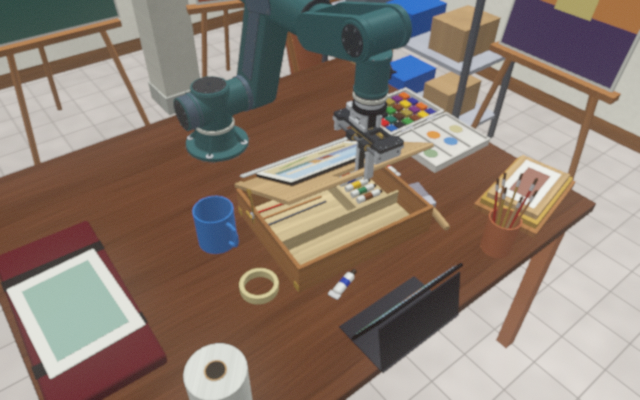

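View pics/z11.png

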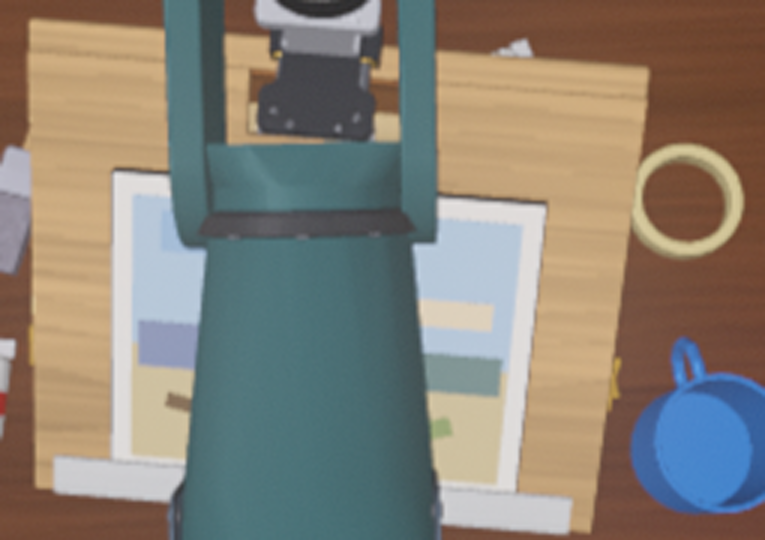

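The lid is up, with the block still under the lip at both visible ends. Next I measure the lid angle from depth and check where the block sits.

```bash
cat > m.py <<'E'
from h import *
s=robot.snapshot('top');P=cloud(s)
th=np.radians(-5.95);C=np.array([.5335,.0655]);M=np.array([[np.cos(th),np.sin(th)],[-np.sin(th),np.cos(th)]])
f=lambda a:(np.array(a)/3-1/3+[185,115])
m=np.zeros((400,640),np.uint8)
for poly in ([(45,60),(105,180),(100,440),(50,440)],[(560,110),(635,110),(590,450),(540,450)]):
    cv2.fillPoly(m,[f(poly).round().astype(int)],1)
def fit(mm,n):
    q=P[mm>0];q=q[q[:,2]>.05]
    for _ in range(3):
        c=q.mean(0);v=np.linalg.svd(q-c,full_matrices=False)[2][2];v*=np.sign(v[2]);r=(q-c)@v;q=q[abs(r)<.006]
    print(n,len(q),'tilt',np.degrees(np.arccos(v[2])).round(2),'rms mm',(r.std()*1e3).round(2),'dir',np.degrees(np.arctan2(v[1],v[0])).round(1)); return c,v
c,v=fit(m,'lid')
mb=np.zeros((400,640),np.uint8)
for poly in ([(125,190),(165,190),(185,450),(125,450)],[(440,215),(530,222),(510,480),(440,475)]): cv2.fillPoly(mb,[f(poly).round().astype(int)],1)
cb,vb=fit(mb,'block');print('block above lid mm',(cb-c)@v*1e3,'angle',np.degrees(np.arccos(v@vb)))
# rays to block-top plane
K=s['mtx'];R=cv2.Rodrigues(np.array(s['rvec'],float))[0];o=-R.T@np.array(s['tvec']).ravel()
ex=np.array([.9946,-.1037,0]);h=np.r_[C,0]-.176*ex+[0,0,.095]
a=np.arccos(v[2]);lx=np.cos(a)*ex+[0,0,np.sin(a)];lz=-np.sin(a)*ex+[0,0,np.cos(a)]
def cast(uv,off):
    uv=f(uv);d=np.r_[(uv-K[:2,2])/K[0,0],1]@R
    p=o+d*(((h+lz*off-o)@lz)/(d@lz));p-=h
    return np.round([p@lx,p[:2]@[.1037,.9946]],4)
for uv in [(113,171),(546,204)]: print('block far corner',cast(uv,.024),'want .255')
for uv in [(30,19),(648,67)]: print('lid far corner',cast(uv,.012),'want .352')
E
python3 m.py
```

```text
lid 458 tilt 34.08 rms mm 1.54 dir 174.9
block 360 tilt 34.7 rms mm 1.63 dir 174.3
block above lid mm 15.98949984621018 angle 0.7092328194308485
block far corner [0.2653 0.1437] want .255
block far corner [ 0.266  -0.1465] want .255
lid far corner [0.3612 0.199 ] want .352
lid far corner [ 0.3611 -0.203 ] want .352
```

The depth fit says 34°, while the hand's arc says 30°. I'll check the fit on the level lid and the raw heights.

```bash
python3 - <<'E'
from h import *
for fn in ['t1.npz','t11.npz']:
    P=np.load(fn)['P']
    th=np.radians(-5.95);C=np.array([.5335,.0655]);M=np.array([[np.cos(th),np.sin(th)],[-np.sin(th),np.cos(th)]])
    L=(P[...,:2]-C)@M.T;X=L[...,0]+.176;Y=L[...,1];Z=P[...,2]
    print(fn)
    for lo,hi in [(-.2,-.162),(.165,.2)]:
        k=(Y>lo)&(Y<hi)&(Z>.09)&(X>.05)&(X<.36)
        for x0 in np.arange(.05,.36,.03):
            kk=k&(X>x0)&(X<x0+.03)
            if kk.sum()>4: print(round(x0+.015,3),kk.sum(),'x',np.median(X[kk]).round(4),'z',np.median(Z[kk]).round(4), end=' | ')
        q=np.polyfit(X[k],Z[k],1);print('\n slope deg',np.degrees(np.arctan(q[0])).round(2),'z at hinge',q[1].round(4))
# table depth bias
P=np.load('t11.npz')['P'];print('table z',np.median(P[300:360,450:510,2]))
E
python3 -c "
from h import *
o=robot.get_obs();print(o['tool_pos'],o['joint_positions'],o['wrist_force'],o['time'])"
```

```text
t1.npz
0.065 224 x 0.0646 z 0.1072 | 0.095 217 x 0.0953 z 0.1076 | 0.125 211 x 0.1253 z 0.1073 | 0.155 209 x 0.1547 z 0.1072 | 0.185 209 x 0.185 z 0.1074 | 0.215 202 x 0.2152 z 0.107 | 0.245 200 x 0.2449 z 0.1071 | 0.275 198 x 0.2746 z 0.1071 | 0.305 194 x 0.3051 z 0.1072 | 0.335 187 x 0.3346 z 0.1075 | 0.365 7 x 0.3508 z 0.1054 | 
 slope deg -0.03 z at hinge 0.1074
0.065 202 x 0.0649 z 0.1075 | 0.095 201 x 0.0948 z 0.1079 | 0.125 194 x 0.1251 z 0.1074 | 0.155 189 x 0.1552 z 0.1077 | 0.185 190 x 0.1849 z 0.1075 | 0.215 189 x 0.2149 z 0.1074 | 0.245 182 x 0.2454 z 0.1075 | 0.275 179 x 0.2747 z 0.1073 | 0.305 179 x 0.3053 z 0.1075 | 0.335 175 x 0.3346 z 0.1076 | 0.365 7 x 0.3509 z 0.1057 | 
 slope deg -0.02 z at hinge 0.1076
t11.npz
0.065 247 x 0.0651 z 0.1452 | 0.095 254 x 0.0949 z 0.1622 | 0.125 265 x 0.1252 z 0.179 | 0.155 272 x 0.1553 z 0.1954 | 0.185 285 x 0.185 z 0.2124 | 0.215 291 x 0.2151 z 0.2292 | 0.245 304 x 0.2452 z 0.2456 | 0.275 314 x 0.2753 z 0.2623 | 0.305 138 x 0.2963 z 0.2733 | 
 slope deg 29.01 z at hinge 0.1095
0.065 226 x 0.0649 z 0.1455 | 0.095 233 x 0.0949 z 0.1622 | 0.125 241 x 0.1253 z 0.1788 | 0.155 243 x 0.1552 z 0.1954 | 0.185 260 x 0.1855 z 0.2126 | 0.215 264 x 0.215 z 0.2291 | 0.245 272 x 0.2453 z 0.2452 | 0.275 279 x 0.275 z 0.2623 | 0.305 130 x 0.2969 z 0.2741 | 
 slope deg 29.05 z at hinge 0.1094
table z 0.00017182319654596016
[0.65253186 0.05320266 0.27538294] [-5.16871342e-03  3.18897649e-01  1.00393111e+00 -7.93371549e-05
  1.81191821e+00  1.01657299e-01] [ 9.35217847 -0.15813202 -1.57329748] 12.55
```

On clean strips the slope is a linear 29.0°, level reads 0° and the table reads 0. The earlier fit was contaminated, since its mask took in pixels that weren't lid. I'll nudge the rail up about 4 mm, which also eases the 9 N pull along x, then remeasure with the clean method after a hold.

```bash
python3 -m inch '[{"linear":[0,0,0.015],"twist":0,"gripper":0},{"linear":[0.003,0,0.03],"twist":0,"gripper":0},{"linear":[0.005,0,0.045],"twist":0,"gripper":0},{"linear":[0.005,0,0.05],"twist":0,"gripper":0},{"linear":[0.005,0,0.05],"twist":0,"gripper":0},{"linear":[0.005,0,0.05],"twist":0,"gripper":0}]'
cat > m2.py <<'E'
from h import *
s=snap('top','tl.png');P=cloud(s)
C=np.array([.5335,.0655]);th=np.radians(-5.95);M=np.array([[np.cos(th),np.sin(th)],[-np.sin(th),np.cos(th)]])
L=(P[...,:2]-C)@M.T;X=L[...,0]+.176;Y=L[...,1];Z=P[...,2]
def sl(lo,hi,x0,x1):
    k=(Y>lo)&(Y<hi)&(Z>.09)&(X>x0)&(X<x1);q=np.polyfit(X[k],Z[k],1);r=Z[k]-np.polyval(q,X[k]);return np.degrees(np.arctan(q[0])),q[1],r.std()*1e3
ls=[sl(-.2,-.162,.07,.28),sl(.165,.2,.07,.28)];bs=[sl(-.13,-.1,.06,.2),sl(.1,.13,.06,.2)]
print('lid',np.round(ls,4).tolist(),'block',np.round(bs,4).tolist())
a=np.radians(np.mean([l[0] for l in ls]));print('thickness',(np.mean([b[1] for b in bs])-np.mean([l[1] for l in ls]))*np.cos(a)*1e3)
ex=np.array([.9946,-.1037,0]);h=np.r_[C,0]-.176*ex+[0,0,.095];lx=np.cos(a)*ex+[0,0,np.sin(a)];lz=-np.sin(a)*ex+[0,0,np.cos(a)]
# block far edge from height-above-lid profile
D=(P-h);A=D@lx;H=D@lz
for lo,hi in [(-.14,-.09),(.09,.14)]:
    k=(Y>lo)&(Y<hi)&(H>.019)&(H<.03)&(A<.3)&(A>.06);print('far edge along lid',np.percentile(A[k],99.5).round(4),'want .255')
o=robot.get_obs();print(o['time'],o['tool_pos'],o['wrist_force'],o['width'])
E
python3 m2.py
```

```text
time: 13.05
tool_pos: [0.6509, 0.0533, 0.2786]
ee_rot: [-3.141, 0.0, 1.464]
wrist_force: [4.4, 0.3, -3.8]
width: 0.0228
lid [[29.621, 0.1094, 1.912], [29.6925, 0.1092, 1.9152]] block [[29.4974, 0.1242, 1.8254], [29.6061, 0.1239, 1.8386]]
thickness 12.777373603407929
far edge along lid 0.2552 want .255
far edge along lid 0.2556 want .255
13.1 [0.65095644 0.05337043 0.27863687] [ 4.05015102  0.69184311 -3.9968944 ] 0.023029188431477804
```

The lid reads 29.65°. The block is parallel to it, flat and square, with its far edge at 0.2552 and 0.2556 against an expected 0.255. I'll hold for about 1.5 s to check for creep.

```bash
python3 -m inch '[{"linear":[0,0,0],"twist":0,"gripper":0},{"linear":[0,0,0],"twist":0,"gripper":0},{"linear":[0,0,0],"twist":0,"gripper":0},{"linear":[0,0,0],"twist":0,"gripper":0},{"linear":[0,0,0],"twist":0,"gripper":0},{"linear":[0,0,0],"twist":0,"gripper":0},{"linear":[0,0,0],"twist":0,"gripper":0},{"linear":[0,0,0],"twist":0,"gripper":0},{"linear":[0,0,0],"twist":0,"gripper":0},{"linear":[0,0,0],"twist":0,"gripper":0}]'; python3 m2.py
python3 -m inch '[{"linear":[0,0,0],"twist":0,"gripper":0},{"linear":[0,0,0],"twist":0,"gripper":0},{"linear":[0,0,0],"twist":0,"gripper":0},{"linear":[0,0,0],"twist":0,"gripper":0},{"linear":[0,0,0],"twist":0,"gripper":0},{"linear":[0,0,0],"twist":0,"gripper":0},{"linear":[0,0,0],"twist":0,"gripper":0},{"linear":[0,0,0],"twist":0,"gripper":0},{"linear":[0,0,0],"twist":0,"gripper":0},{"linear":[0,0,0],"twist":0,"gripper":0}]'; python3 m2.py
```

```text
time: 13.93
tool_pos: [0.6509, 0.0534, 0.2787]
ee_rot: [-3.141, 0.0, 1.464]
wrist_force: [2.6, 0.1, -4.4]
width: 0.0223
lid [[29.6654, 0.1093, 1.9067], [29.6906, 0.1093, 1.8553]] block [[29.578, 0.1239, 1.9069], [29.4227, 0.1246, 1.8725]]
thickness 12.95133127575281
far edge along lid 0.2554 want .255
far edge along lid 0.2551 want .255
13.9833 [0.65089934 0.05337526 0.27874569] [ 2.62292061  0.91554644 -4.70347749] 0.023080831407195305
time: 14.82
tool_pos: [0.6509, 0.0534, 0.2788]
ee_rot: [-3.141, 0.0, 1.464]
wrist_force: [1.5, 0.1, -5.4]
width: 0.0231
lid [[29.7004, 0.1092, 1.8226], [29.7081, 0.1092, 1.9494]] block [[29.6177, 0.1238, 1.8754], [29.5579, 0.1241, 1.8805]]
thickness 12.84879643384936
far edge along lid 0.2554 want .255
far edge along lid 0.2552 want .255
14.8667 [0.65091225 0.05336444 0.2787653 ] [ 2.16276715 -0.06927009 -5.623009  ] 0.022896552943599616
```

View pics/tl.png

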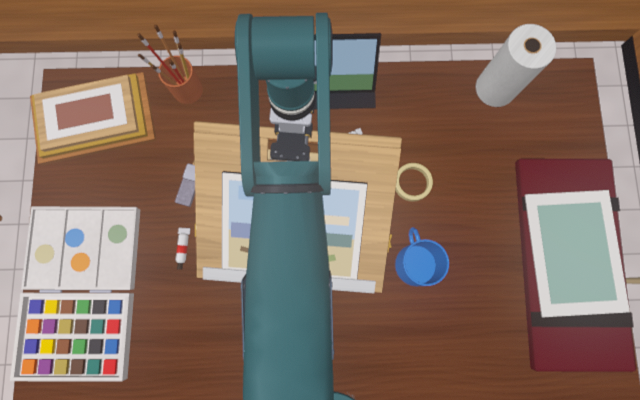

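The lid holds steady at 29.7°. The jug (421,262), tape (413,182) and red tube (182,247) are where they started. Handing in.

```bash
python3 -c "
from bench import robot
print(robot.close_job())"
```

```text
the job is handed in; nothing more can be done
None
```

The block is home against the ledge and the gripper is holding the lid steady at 29.7°. I handed the job in at about 15 s; no verdict is reported.

**What I did:** I pushed the block home and square with the two open fingers (about 9 N against the stop). I then turned the jaws, pinched the rail through the slot, and raised the lid along its arc.

**Last checks:**
- **Lid:** it read 29.7° in three measurements over 1.8 s, with no creep. The grip opening was 23 mm and the vertical load about 5 N.
- **Block:** its far edge is 0.2552–0.2554 m from the hinge at both ends, against 0.255 expected. It lies flat and square, with its near edge under the lip.
- **Bystanders:** the jug, tape and red tube look unmoved. I could only partly see the brush and blue tube in the last picture, so I checked those two less closely; the arm never went near them.

**Checks that disagreed:**
- My first depth fit of the raised lid gave 34°. A cleaner strip fit gave 29.0°, so I raised the rail about 4 mm to finish at 29.7°.
- A wrist-camera measurement taken earlier, with the lid down, was about 5–9 mm off the top camera along the lid. I relied on the top camera, which agreed with the finger contact to within 2 mm.

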